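Soak an air cap and hold the bayonet lid at half turn

ROBOT

A 7-joint arm with a two-finger parallel gripper is mounted at the origin on a cart in front of the work surface, level with it; the furniture and walls round the work are solid. World frame = base frame: x ahead of the robot, y to its left, z up, the work surface at z = 0. Lengths are in m, angles in rad, forces in N, time in s.
With the tool pointing down it reaches from about 0.35 to 0.9 m from the base axis. Payload 8.1 kg.
Tool frame: the origin (TCP) lies between the finger pads, 19 mm behind the fingertips; this is the grasp point; z points along the fingers, y is the line along which they close (so a half turn about z gives the same grasp; the last joint's range is limited). The gripper opens to 92 mm and grips with 3 to 60 N. Pads are 19 mm wide; open, the fingers measure 130 mm over their backs; the gripper's body (75 mm by 190 mm) begins 47 mm behind the grasp point.
Start: joints at [1.154, 0.434, 0.025, 1.573, -0.012, 1.134, -0.075], TCP at [0.193, -0.595, 0.246] pointing down, gripper open.
Joint ranges: [-2.62, 2.62], [-0.44, 2.09], [-1.27, 1.32], [0.08, 2.57], [-1.32, 4.46], [0.12, 2], [-2.74, 2.74]. Speed limits (rad/s): [2.22, 2.22, 3.01, 3.01, 3.14, 3.14, 3.14].

INTERFACE

Orientations are given as a rotation vector (axis times angle).
In Python, from cell import arm gives the robot as it stands.
- The arm moves only by the tool carry_out, never from a script. Its arguments are lists of equal length, an entry for each row: "claw": the finger opening in cm, from 0 to 9.18; "delta_pos": the shift along the tool's x, y, z in cm, a list of three; "angular": the turn, a rotation vector about the tool's x, y, z in rad, a list of three. In form: {"claw": [claw, ...], "delta_pos": [[dx, dy, dz], ...], "angular": [[ax, ay, az], ...]}. A call has 1 to 20 rows; each row shifts and turns the commanded pose from where the row before left it, along the tool's axes as they then stand; what a row does not reach is not made up. A row lasts 1/10 s, in which the tool goes at most 50 mm and 8.59 degrees, less where a joint would pass 70% of its speed; a pose out of reach is approached as far as the arm can. A call with a gripper value outside its range is refused whole. The fingers move at their own pace and stop on an object; "force" is the grip in N (left out, the last holds). Time passes only in rows, so rows that do not move let the fingers close. It gives the time, the measured TCP pose, the force, the opening and the grip force at its end, in the units of the state.
- arm.observe(): the state, without advancing time (a new reading comes with each control period).
- arm.get_image(name): name is "side" or "top" or "wrist"; returns a dict with "frame" (420x560x3 uint8, red, green, blue), "mtx" (3x3 intrinsics, pixels), "T" (4x4, takes a point from camera to world coordinates). Camera axes: x right, y down, z forward; pixel columns grow to the right and rows downward; lengths in m; the calibration is good to about 2 mm. A picture is of the moment at which its call begins. There is no depth.
- arm.sign_off(): hands the job in; it is judged then, once.
Trained networks look in a picture, given as the dict that the camera call returned (one of the last four; its "shot" number tells which), for a name from the list of things; names that differ only in an ending like _2 or _b are one class to them, and where a whole thing is asked for, a point or a joint stands for the part that bears it (a point fixed in the world has none). Each returns a list of dicts, best first, with "conf" (0 to 1); they miss things now and then, are a little off and sometimes report something else, mostly with a low value. They report only what shows in the picture. A call takes as long as a camera call. They do not tell look-alikes from the thing itself.
- arm.look_for(label, picture): "centre" ([column, row] as shares, 0 to 1, of the picture: columns of its width, rows of its height, amid what is visible of it).
- arm.trace(label, picture): "region" (420x560 bool, what is visible of it) and "centre" ([column, row] as shares, 0 to 1, of the picture: columns of its width, rows of its height, amid what is visible of it).
- arm.place_of(label, picture): "centre" ([column, row] as shares, 0 to 1, of the picture: columns of its width, rows of its height: a listed point, or the origin of a listed thing).
The state is a dict: "clock": time; "joints": joint angles; "dq": joint speeds; "joint_efforts": joint torques, N m; "position": TCP position; "ee_rot": TCP orientation; "force": force on the tool from outside, world axes, zero at the start; "ft_torque": the same for the moment, N m; "width": opening from 0.0 (shut) to 1.0 (fully open); "gripper_force": force on a finger pad.
Only numpy, scipy, OpenCV 4.12 (cv2) and the standard library are available. Lean on these libraries where they do the work, as an engineer would, in place of code of your own. Each camera call takes 0.05 s, during which the arm holds its last target. There are 200 camera calls.

TASK

Drop the brass air cap into the open soak pot, then fit the pot's bayonet lid: let its two lugs down through the two slots, press it fully home against the springy seal and twist it clockwise to the half-turn bar mark, midway between slots and lock, never on to the lock click. Finish while still gripping the lid there, pressed down on its seat at the mark, and do not let go. Leave the sample jar, the tape roll and the white bottle where they are.

Things in the scene. Friction and masses are not known exactly. Their poses are not given: they have to be found in the camera images.
- pot: Round steel soak pot bolted to the bench; origin on its axis at bench level, z up. Foot 148 mm across; wall 112 mm outside, 100 inside; inner floor 10 mm up. Flat collar on top: 140 mm across, top face 76 mm up, 6 thick, round mouth 77 mm across with two slots 18 mm wide reaching out to radius 48 mm, along the pot's x axis (half a turn makes no difference).
- pot_mouth (a point): Centre of the mouth, on the axis, level with the collar's top face. Raised marks at radius 60 to 70 mm on the collar, each on both sides: a round pip at each slot; one 10 mm radial bar at half turn, 45 degrees clockwise (seen from above); a pair of short bars at lock, 90 degrees clockwise. Stops below prevent anticlockwise turning and turning past lock.
- pot_half (a point): Same point as pot_mouth, but its x axis points at the half-turn bar mark (45 degrees clockwise of the pot's x axis, seen from above); half a turn makes no difference.
- seal (a joint): Black rubber seal ring on the collar, 95 to 107 mm across. 0: it stands 5 mm proud; 0.005 m: pressed flush by the lid's flange. Sprung: pushes up with about 2 N at 0 and 6 N flush.
- detent (a joint): Lock plunger in the pot's wall (dark housing 72 degrees clockwise of the pot's +x), pushed outward in metres by a passing lug, 0 when free. It resists lightly from about 52 degrees of twist on and clicks before lock.
- lid: Loose aluminium lid, about 0.14 kg, standing on its plug, black grip bar up. Origin: centre of the plug's underside; x along bar and lugs (half a turn makes no difference). Plug 71 mm across, foot tapered to 62. Lugs at 5 to 12 mm height, 12 wide, 93 tip to tip. Flange 114 across, 22 to 28 mm height. Bar 70 long (x), 16 thick (y), 28 to 62 mm height.
- lid_grip (a point): On the lid's axis inside the bar, 50 mm above its origin; with the TCP here, fingers closing along the lid's y, fingertips are 3 mm above the flange. Fully home, the flange lies on the collar and the lid's origin is 54 mm above the bench; after twisting the lugs have 4 mm of play under the collar, so a lid not pressed down is lifted about 4 mm by the seal.
- air_cap: Brass air cap of a spray gun, round, 38 mm across, 16 mm high; origin at the centre of its underside.
- jar: Bystander: small sample jar with black lid, 49 mm across, 56 mm high, origin at its underside. Leave alone.
- tape: Bystander: roll of masking tape lying flat, 86 mm across, 24 mm high, origin at its underside. Leave alone.
- bottle: Bystander: white plastic bottle with white cap, 63 mm across, 155 mm high, origin at its underside. Leave alone.
Mind the look-alikes: they are no part of the job. Leave any red look-alike of the air_cap alone. What is shaped like the lid but purple is not meant.

How it is judged:
On the way, in this order (a step that is already met when the one before it is completed fails the run):
1. the air cap lies in the pot, let go (horizontal distance between air_cap and pot below 0.045 m and height (world z) of air_cap below 0.045 m and contact force between the fingers and air_cap below 0.1 N), for 0.2 s.
2. the lid is pressed home with its lugs in the slots (z of lid in the frame of pot below 0.056 m and horizontal distance between lid and pot below 0.006 m and angle between lid's own z axis and vertical below 0.05 rad and angle between the x axis of lid and the x axis of pot, either way round below 0.25 rad), for 0.1 s.
At the end, for the whole second after the job is handed in: The air cap lies inside the pot; the lid is fully home (within 2 mm of its seat, within 6 mm of the pot's axis, level within 3 degrees), its lugs within 8 degrees of the half-turn mark, at rest, and the fingers still grip it (over 2 N); jar, tape roll and bottle within 30 mm of where they stood (horizontal distance between air_cap and pot below 0.045 m and height (world z) of air_cap below 0.045 m and z of lid in the frame of pot below 0.056 m and horizontal distance between lid and pot below 0.006 m and angle between lid's own z axis and vertical below 0.05 rad and angle between the x axis of lid and the x axis of pot_half, either way round below 0.14 rad and contact force between the fingers and lid above 2 N and angular speed of lid below 0.1 rad/s and distance of each of jar, tape, bottle from where it was at the start of the episode below 0.03 m); the arm keeps its last pose, push and grip.
It fails at once if the lid is turned on to the lock click (over about 73 of the 90 degrees) (z of lid in the frame of pot below 0.06 m and horizontal distance between lid and pot below 0.01 m and angle between the x axis of lid and the y axis of pot, either way round below 0.3 rad).
It fails at once if the sample jar is moved or knocked over (distance of jar from where it was at the start of the episode above 0.03 m or angle between jar's own z axis and vertical above 0.5 rad).
It fails at once if the tape roll is moved or knocked over (distance of tape from where it was at the start of the episode above 0.03 m or angle between tape's own z axis and vertical above 0.5 rad).
It fails at once if the white bottle is moved or knocked over (distance of bottle from where it was at the start of the episode above 0.03 m or angle between bottle's own z axis and vertical above 0.5 rad).
It also fails if it takes over 58 s, if anything falls off the work surface, if the arm or the gripper's body presses on something with over 40 N, if the wrist force passes 120 N, or if a joint passes its speed limit or range.

## Working session

There is one attempt and no reset: what is moved stays moved. The work goes in short steps, Python scripts to look and compute and a tool call to move; the robot and the scene stay as the last step left them, time stands still between calls to the robot, and variables do not carry over. Pictures are saved under pics/ and viewed, at most 10 in all, crops included, and the job is handed in when it is done.

Besides the shell and the picture viewer there is one more tool, called after "Call:" as name(argument=value, ...) on one line, values as JSON. carry_out: Moves the arm, as the interface text tells. Its arguments: {"type":"object","properties":{"claw":{"type":"array","items":{"type":"number"}},"delta_pos":{"type":"array","items":{"type":"array","items":{"type":"number"}}},"angular":{"type":"array","items":{"type":"array","items":{"type":"number"}}},"force":{"type":"number"}},"required":["claw","delta_pos","angular"]}

```bash
mkdir -p pics; ls
cat > h.py <<'E'
import numpy as np, cv2
from cell import arm
from scipy.spatial.transform import Rotation as R
def ray(p,c):
    u=np.array([c[0]*560,c[1]*420,1.0]); d=p['T'][:3,:3]@np.linalg.solve(p['mtx'],u)
    return p['T'][:3,3],d/np.linalg.norm(d)
def atz(p,c,z):
    o,d=ray(p,c); return o+d*(z-o[2])/d[2]
def tri(rs):
    A=0;b=0
    for o,d in rs:
        M=np.eye(3)-np.outer(d,d);A=A+M;b=b+M@o
    x=np.linalg.solve(A,b); return x,[float(np.linalg.norm((np.eye(3)-np.outer(d,d))@(x-o))) for o,d in rs]
def proj(p,X):
    T=np.linalg.inv(p['T']);q=p['mtx']@(T[:3,:3]@X+T[:3,3]);return q[:2]/q[2]
def save(p,n): cv2.imwrite('pics/'+n,p['frame'][:,:,::-1])
E
python3 - <<'E'
from h import *
np.set_printoptions(precision=4,suppress=True)
s=arm.observe();print({k:(np.round(v,4)) for k,v in s.items()})
P={n:arm.get_image(n) for n in('side','top')}
im=np.vstack([P['side']['frame'],P['top']['frame']])
for n in P: save(P[n],n+'1.png'); print(n,P[n]['T'][:3,3],P[n]['T'][:3,2])
for l in ('pot','pot_mouth','pot_half','lid','lid_grip','air_cap','jar','tape','bottle'):
    for n in P:
        print(l,n,[(np.round(d['centre'],4),round(d['conf'],2),atz(P[n],d['centre'],{'pot_mouth':.076,'pot_half':.076,'lid_grip':.05}.get(l,0))[:2]) for d in arm.place_of(l,P[n])])
E
```

```text
pics
{'clock': np.float64(0.0), 'joints': array([ 1.1544,  0.4352,  0.025 ,  1.5741, -0.0116,  1.134 , -0.0751]), 'dq': array([ 0.0006,  0.0006,  0.0004,  0.0022,  0.0012, -0.001 , -0.0009]), 'joint_efforts': array([  0.001 , -66.7851,   0.9856, -31.4461,  -0.0604,   0.0426,
         0.0001]), 'position': array([ 0.1927, -0.5941,  0.2448]), 'ee_rot': array([-3.1015, -0.4905,  0.0006]), 'force': array([ 0.2055,  0.1625, -0.0925]), 'ft_torque': array([-0.0487,  0.0169, -0.0545]), 'gripper_force': np.float64(0.0), 'width': np.float64(0.9992)}
side [-0.0277  0.6574  1.0499] [ 0.4717 -0.3836 -0.7939]
top [0.3658 0.199  1.3903] [ 0.1452 -0.0152 -0.9893]
pot side [(array([0.64  , 0.4567]), 0.6, array([ 0.4673, -0.0297]))]
pot top [(array([0.6663, 0.5843]), 0.56, array([ 0.4751, -0.0388]))]
pot_mouth side [(array([0.6459, 0.415 ]), 0.88, array([ 0.4649, -0.0266]))]
pot_mouth top [(array([0.6702, 0.5829]), 0.76, array([ 0.4705, -0.0314]))]
pot_half side [(array([0.6488, 0.4124]), 0.8, array([ 0.4647, -0.0322])), (array([0.4941, 0.3776]), 0.72, array([0.6454, 0.0994]))]
pot_half top [(array([0
[... 767 characters left out ...]
.655 ]), 0.68, array([0.4677, 0.3483])), (array([0.4007, 0.6026]), 0.66, array([0.5486, 0.3499]))]
air_cap top [(array([0.4018, 0.5271]), 0.62, array([0.5488, 0.3502])), (array([0.4027, 0.5969]), 0.49, array([0.4712, 0.3495]))]
jar side [(array([0.4975, 0.3731]), 0.63, array([0.6998, 0.0473]))]
jar top [(array([0.6004, 0.3969]), 0.58, array([0.6896, 0.0501]))]
tape side [(array([0.4496, 0.4395]), 0.96, array([0.6711, 0.1664]))]
tape top [(array([0.5207, 0.416 ]), 0.58, array([0.6704, 0.1708]))]
bottle side [(array([0.2798, 0.6802]), 0.66, array([0.5813, 0.5216]))]
bottle top [(array([0.2948, 0.4986]), 0.76, array([0.5848, 0.5084])), (array([0.6632, 0.5795]), 0.54, array([ 0.4805, -0.0345]))]
```

View pics/side1.png

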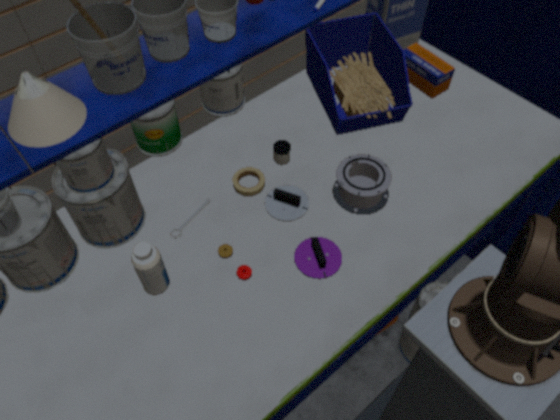

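View pics/top1.png

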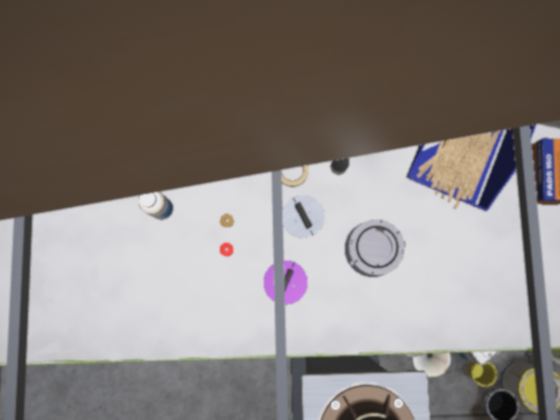

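Side view: brass cap is at px (226,251) and red look-alike at (244,272). Silver lid is at (286,202) and purple one at (318,257). Pot is at (362,180), tape at (249,181), jar at (282,152), bottle at (150,268). The top view agrees, with the cap at (227,220), lid at (303,216) and pot at (376,247). I'll move over the pot now and use the wrist camera.

Call:
carry_out(claw=[9,9,9,9,9,9,9,9,9,9,9,9,9,9], delta_pos=[[3.1,-3.4,0],[3.1,-3.4,0],[3.1,-3.4,0],[3.1,-3.4,0],[3.1,-3.4,0],[3.1,-3.4,0],[3.1,-3.4,0],[3.1,-3.4,0],[3.1,-3.4,0],[3.1,-3.4,0],[3.1,-3.4,0],[3.1,-3.4,0],[2,-2,0],[0,0,0]], angular=[[0,0,0],[0,0,0],[0,0,0],[0,0,0],[0,0,0],[0,0,0],[0,0,0],[0,0,0],[0,0,0],[0,0,0],[0,0,0],[0,0,0],[0,0,0],[0,0,0]])

```text
clock: 2.4
position: [0.4354, -0.0623, 0.2459]
ee_rot: [-3.1, -0.5, -0.003]
force: [-0.3, -0.2, 0.1]
width: 0.979
gripper_force: 0.0
```

Run:
```python
from h import *
np.set_printoptions(precision=4,suppress=True)
s=arm.observe();print(s['clock'],s['position'],s['ee_rot'],s['joints'])
p=arm.get_image('wrist');save(p,'w1.png');print(p['T'],p['mtx'])
for l,z in (('pot',0),('pot_mouth',.076),('lid',0),('lid_grip',.05),('air_cap',0)):
    print(l,[(np.round(d['centre'],4),round(d['conf'],2),atz(p,d['centre'],z)[:2]) for d in arm.place_of(l,p)])
```

```text
2.4 [ 0.4354 -0.0623  0.2459] [-3.1003 -0.5005 -0.003 ] [ 0.3515  0.1597 -0.3719  1.9745  0.0663  1.0175 -1.3015]
[[ 0.3151 -0.9047 -0.2868  0.5134]
 [-0.9491 -0.3004 -0.0951 -0.0365]
 [-0.0001  0.3021 -0.9533  0.3845]
 [ 0.      0.      0.      1.    ]] [[356.6466   0.     281.5239]
 [  0.     356.6466 205.2745]
 [  0.       0.       1.    ]]
pot []
pot_mouth [(array([0.462 , 0.3524]), 0.8, array([ 0.4636, -0.0322]))]
lid [(array([0.0645, 0.335 ]), 0.76, array([0.3838, 0.1972]))]
lid_grip [(array([0.0048, 0.3462]), 0.85, array([0.3864, 0.1959]))]
air_cap []
```

View pics/w1.png

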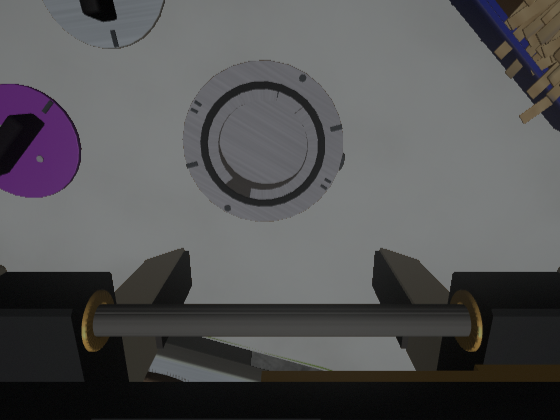

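Wrist view: pot centre is near px (264,141), with pips at (303,78) and (227,208). Half-turn bars are at (336,128) and (192,165), lock pairs at (196,105) and (326,184). The real lid's edge shows at top left. Next I'll move to where both the lid and the cap are in view.

Call:
carry_out(claw=[9,9,9,9,9,9,9,9], delta_pos=[[1.8,-4.3,0],[1.8,-4.3,0],[1.8,-4.3,0],[1.8,-4.3,0],[1.8,-4.3,0],[1.8,-4.3,0],[0.8,-1,0],[0,0,0]], angular=[[0,0,0],[0,0,0],[0,0,0],[0,0,0],[0,0,0],[0,0,0],[0,0,0],[0,0,0]])

```text
clock: 3.5
position: [0.4616, 0.2257, 0.2454]
ee_rot: [-3.102, -0.494, 0.0]
force: [-0.3, 0.1, 0.2]
width: 0.981
gripper_force: 0.0
```

Run:
```python
from h import *
np.set_printoptions(precision=4,suppress=True)
T=np.array([[ 0.3151,-0.9047,-0.2868,0.5134],[-0.9491,-0.3004,-0.0951,-0.0365],[-0.0001,0.3021,-0.9533,0.3845],[0,0,0,1]])
q={'T':T,'mtx':np.array([[356.6466,0,281.5239],[0,356.6466,205.2745],[0,0,1]])}
m={k:[atz(q,(u/560,v/420),.0765)[:2] for u,v in x] for k,x in dict(pip=[(303,78),(227,208)],half=[(336,128),(192,165)],lock=[(326,184),(196,105)]).items()}
for k,(a,b) in m.items(): d=a-b; print(k,(a+b)/2,np.linalg.norm(d)/2,np.degrees(np.arctan2(d[1],d[0])))
s=arm.observe();print(s['clock'],s['position'],s['ee_rot'],s['joints'])
p=arm.get_image('wrist');save(p,'w2.png');np.savez('w2.npz',T=p['T'],mtx=p['mtx'])
for l,z in (('lid',0),('lid_grip',.05),('air_cap',0),('pot_mouth',.076),('tape',0),('jar',0)):
    print(l,[(np.round(d['centre'],4),round(d['conf'],2),atz(p,d['centre'],z)[:2]) for d in arm.place_of(l,p)])
```

```text
pip [ 0.466  -0.0353] 0.06493683672360434 -12.688045926888059
half [ 0.4658 -0.0353] 0.06423666095543813 -57.317825050219845
lock [ 0.4667 -0.0353] 0.06486266293321381 -103.06741369609792
3.5 [0.4616 0.2257 0.2454] [-3.1017 -0.494   0.0001] [-0.1349  0.3082 -0.5357  1.807   0.1763  1.0736 -1.9893]
lid [(array([0.6859, 0.2655]), 0.65, array([0.5543, 0.1435])), (array([0.8866, 0.5557]), 0.48, array([ 0.4685, -0.0341]))]
lid_grip [(array([0.7068, 0.26  ]), 0.96, array([0.5576, 0.1483]))]
air_cap [(array([0.3155, 0.2962]), 0.96, array([0.4742, 0.346 ])), (array([0.3496, 0.1217]), 0.88, array([0.5497, 0.3441]))]
pot_mouth [(array([0.9627, 0.6357]), 0.81, array([ 0.4644, -0.0333]))]
tape [(array([0.96  , 0.6324]), 0.61, array([ 0.4468, -0.1009]))]
jar [(array([0.9564, 0.0157]), 0.83, array([0.6894, 0.0439])), (array([0.3513, 0.1202]), 0.18, array([0.5506, 0.3433]))]
```

View pics/w2.png

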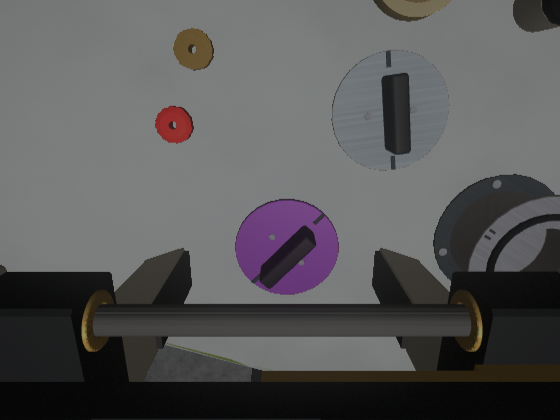

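Wrist view: brass cap is at px (193,49) and red one at (174,124). The real lid is at (390,110), with lug marks at (389,58) and (392,162) and its bar between them. Purple lid is at (287,246). The pot measures (0.466,-0.035), slot yaw -12.7°, and the mark radius of 65 mm is as expected. Going to the cap.

Call:
carry_out(claw=[9,9,9,9,9,9], delta_pos=[[2.5,-1.8,2.0],[2.5,-1.8,2.5],[2.5,-1.8,2.5],[2.5,-1.8,2.5],[2.1,-1.6,2.5],[0,0,0]], angular=[[0,0,0],[0,0,0],[0,0,0],[0,0,0],[0,0,0],[0,0,0]])

```text
clock: 4.45
position: [0.5488, 0.3463, 0.1214]
ee_rot: [3.102, 0.492, -0.007]
force: [-0.3, -0.3, -0.4]
width: 0.982
gripper_force: 0.0
```

Run:
```python
from h import *
np.set_printoptions(precision=4,suppress=True)
w=dict(np.load('w2.npz'))
m=[atz(w,(u/560,v/420),.028)[:2] for u,v in [(389,58),(392,162)]];d=m[0]-m[1];print('lidmarks',sum(m)/2,np.linalg.norm(d),np.degrees(np.arctan2(d[1],d[0])))
m=[atz(w,(u/560,v/420),.062)[:2] for u,v in [(396.5,74),(399,152)]];d=m[0]-m[1];print('bar top',sum(m)/2,np.linalg.norm(d),np.degrees(np.arctan2(d[1],d[0])))
p=arm.get_image('wrist');save(p,'w3.png')
s=arm.observe();print(s['clock'],s['position'],s['ee_rot'],s['joints'])
r0=ray(w,(.3496,.1217)); 
for d in arm.place_of('air_cap',p): print(d['conf'],d['centre'],atz(p,d['centre'],0),tri([r0,ray(p,d['centre'])]))
for d in arm.trace('air_cap',p): print(d['conf'],d['centre'],atz(p,d['centre'],.012),d['region'].sum())
P={n:arm.get_image(n) for n in('side','top')}
for n in P: print(n,[tri([ray(P[n],d['centre']),r0]) for d in arm.place_of('air_cap',P[n])])
# lid triangulate
c={'side':(.5082,.4607),'top':(.5477,.515)}
print('grip',tri([ray(P['side'],c['side']),ray(P['top'],c['top']),ray(w,(.7068,.26))]))
print('mouth',tri([ray(P['side'],(.6459,.4150)),ray(P['top'],(.6702,.5829)),ray(w,(.9627,.6357))]))
```

```text
lidmarks [0.5546 0.1452] 0.09796830741649609 25.122745508782835
bar top [0.5536 0.1486] 0.06681004183517837 25.6534285782057
4.5 [0.5487 0.3452 0.1232] [ 3.1019  0.4913 -0.0053] [-0.3439  0.6366 -0.4651  1.6121  0.3268  0.9747 -2.1731]
0.88 [0.508, 0.4788] [0.5518 0.3447 0.    ] (array([ 0.5502,  0.3447, -0.004 ]), [0.000552453813863875, 0.000552453813863985])
0.67 [0.452, 0.6752] [0.4762 0.3471 0.    ] (array([0.5387, 0.3398, 0.0879]), [0.018747368641283395, 0.018747368641283423])
0.83 [0.5086, 0.4886] [0.5524 0.3448 0.012 ] 2056
0.7 [0.45, 0.6862] [0.479  0.3479 0.012 ] 1444
0.35 [0.9402, 0.5957] [0.5752 0.1587 0.012 ] 3921
side [(array([ 0.5522,  0.3497, -0.0141]), [0.003020814653899056, 0.0030208146538989286]), (array([ 0.5285,  0.3396, -0.0649]), [0.03005971794168264, 0.0300597179416828])]
top [(array([ 0.5277,  0.3812, -0.2059]), [0.029785250054864258, 0.029785250054864622]), (array([0.4654, 0.1174, 0.9025]), [0.06194320982599639, 0.06194320982599662])]
grip (array([0.5568, 0.1427, 0.0469]), [0.006045181651583581, 0.009229295604223265, 0.0046126395435820465])
mouth (array([ 0.4671, -0.0303,  0.0761]), [0.0033361840461424556, 0.003514973795444969, 0.0030832696529104367])
```

View pics/w3.png

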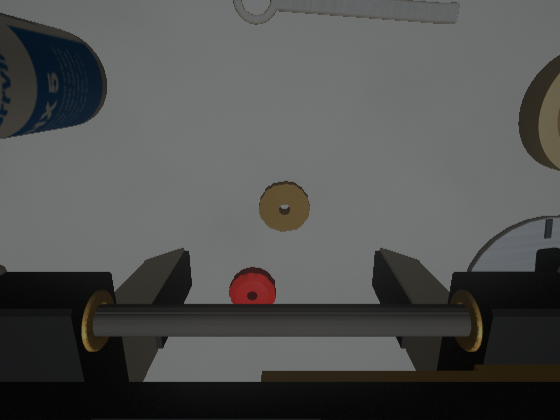

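Wrist view: brass cap is at px (284,206), red one at (252,288). Triangulation puts the cap at (0.551,0.345) at about bench height, so I'll grasp it.

Call:
carry_out(claw=[9,9,9,9,9,3,3,3,3,3,3,3,3], delta_pos=[[0.2,0,2.5],[0,0,2.5],[0,0,2.5],[0,0,2.4],[0,0,0],[0,0,0],[0,0,0],[0,0,0],[0,0,0],[0,0,0],[0,0,-1],[0,0,-2],[0,0,-2]], angular=[[0,0,0],[0,0,0],[0,0,0],[0,0,0],[0,0,0],[0,0,0],[0,0,0],[0,0,0],[0,0,0],[0,0,0],[0,0,0],[0,0,0],[0,0,0]], force=15)

```text
clock: 6.1
position: [0.551, 0.346, 0.0775]
ee_rot: [3.103, 0.491, -0.001]
force: [-0.4, -0.5, -0.1]
width: 0.348
gripper_force: 0.0
```

Run:
```python
from h import *
np.set_printoptions(precision=4,suppress=True)
p=arm.get_image('wrist');save(p,'w4.png')
s=arm.observe();print(s['clock'],s['position'],s['ee_rot'],s['width'],s['gripper_force'])
for d in arm.place_of('air_cap',p): print(d['conf'],d['centre'],atz(p,d['centre'],0))
```

```text
6.15 [0.5525 0.3474 0.0813] [-3.1009 -0.4906 -0.0062] 0.3318528230536018 0.0
0.74 [0.5038, 0.5343] [0.5516 0.3456 0.    ]
```

View pics/w4.png

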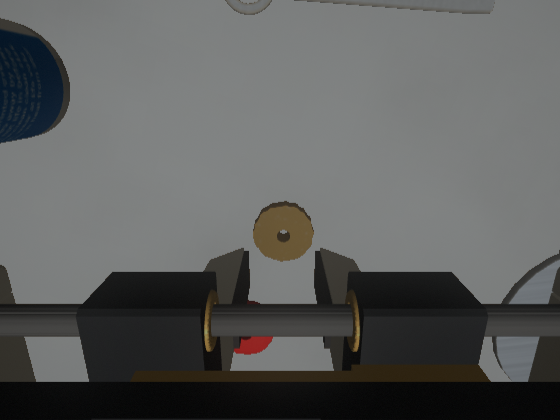

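The fingers close slowly, so I lifted too early. The cap has not moved, px (283,232), and sits between the fingers. Retrying with a longer close.

Call:
carry_out(claw=[6,6,6,6,6,6,6,6,6,3,3,3,3,3,3,3,3,3], delta_pos=[[0,0,0],[0,0,0],[0,0,0],[0,0,1],[0,0,1.5],[0,0,1.5],[0,0,1.4],[0,0,0],[0,0,0],[0,0,0],[0,0,0],[0,0,0],[0,0,0],[0,0,0],[0,0,0],[0,0,0],[0,0,0],[0,0,0]], angular=[[0,0,0],[0,0,0],[0,0,0],[0,0,0],[0,0,0],[0,0,0],[0,0,0],[0,0,0],[0,0,0],[0,0,0],[0,0,0],[0,0,0],[0,0,0],[0,0,0],[0,0,0],[0,0,0],[0,0,0],[0,0,0]], force=15)

```text
clock: 8.0
position: [0.5512, 0.3459, 0.0226]
ee_rot: [3.103, 0.491, 0.0]
force: [-0.1, 0.1, 1.6]
width: 0.406
gripper_force: 15.0
```

```bash
cat >> h.py <<'E'
def rows(p0,yaw0,pts,dyaw):
    """tool-frame rows; pts world waypoints per row, dyaw world yaw change per row"""
    out=[];y=yaw0;p=np.array(p0)
    for q,dy in zip(pts,dyaw):
        c,s=np.cos(y),np.sin(y);d=np.array(q)-p
        out.append([round(100*(c*d[0]+s*d[1]),1),round(100*(s*d[0]-c*d[1]),1),round(-100*d[2],1)])
        # track rounding
        e=np.array(out[-1])/100; p=p+np.array([c*e[0]+s*e[1],s*e[0]-c*e[1],-e[2]]); y+=dy
    return out,p,y
E
python3 - <<'E'
from h import *
a=np.array([.5512,.3459,.1426]);b=np.array([.466,-.0353,.1426])
print(rows(a,np.radians(18),[a+(b-a)*i/12 for i in range(1,13)],[.145]*12))
E
```

```text
([[np.float64(-1.7), np.float64(2.8), np.float64(-0.0)], [np.float64(-2.0), np.float64(2.5), np.float64(-0.0)], [np.float64(-2.4), np.float64(2.3), np.float64(-0.0)], [np.float64(-2.7), np.float64(1.8), np.float64(-0.0)], [np.float64(-2.9), np.float64(1.4), np.float64(-0.0)], [np.float64(-3.1), np.float64(1.0), np.float64(-0.0)], [np.float64(-3.2), np.float64(0.6), np.float64(-0.0)], [np.float64(-3.3), np.float64(0.0), np.float64(-0.0)], [np.float64(-3.2), np.float64(-0.4), np.float64(-0.0)], [np.float64(-3.1), np.float64(-0.8), np.float64(-0.0)], [np.float64(-3.0), np.float64(-1.3), np.float64(-0.0)], [np.float64(-2.8), np.float64(-1.8), np.float64(-0.0)]], array([ 0.46565354, -0.03563916,  0.1426    ]), np.float64(2.0541592653589795))
```

Call:
carry_out(claw=[3,3,3,3,3,3,3,3,3,3,3,3,3,3,3,3,3], delta_pos=[[0,0,-3],[0,0,-4.5],[0,0,-4.5],[-1.7,2.8,0],[-2.0,2.5,0],[-2.4,2.3,0],[-2.7,1.8,0],[-2.9,1.4,0],[-3.1,1.0,0],[-3.2,0.6,0],[-3.3,0,0],[-3.2,-0.4,0],[-3.1,-0.8,0],[-3.0,-1.3,0],[-2.8,-1.8,0],[0,0,0],[0,0,0]], angular=[[0,0,0],[0,0,0],[0,0,0],[0,0,-0.145],[0,0,-0.145],[0,0,-0.145],[0,0,-0.145],[0,0,-0.145],[0,0,-0.145],[0,0,-0.145],[0,0,-0.145],[0,0,-0.145],[0,0,-0.145],[0,0,-0.145],[0,0,-0.145],[0,0,0],[0,0,0]])

```text
clock: 9.7
position: [0.4653, -0.0364, 0.1425]
ee_rot: [-1.631, -2.685, -0.0]
force: [0.1, 1.3, -0.4]
width: 0.408
gripper_force: 15.0
```

Run:
```python
from h import *
np.set_printoptions(precision=4,suppress=True)
s=arm.observe();print(s['clock'],s['position'],s['width'],s['gripper_force'],s['joints']);M=R.from_rotvec(s['ee_rot']).as_matrix();print(M)
d=M.T@(np.array([.466,-.0353,.105])-s['position']);print(d*100)
```

```text
9.7 [ 0.4653 -0.0364  0.1425] 0.40825875199722067 14.999918639659882 [ 0.7076  0.489  -0.9803  2.017   0.5184  0.906  -0.0732]
[[-0.4609  0.8875 -0.0001]
 [ 0.8875  0.4609  0.0002]
 [ 0.0002  0.     -1.    ]]
[0.0667 0.1138 3.7456]
```

Call:
carry_out(claw=[3,3,3,7,7,7,7,7,7,7,9], delta_pos=[[0.1,0.1,2],[0,0,1.7],[0,0,0],[0,0,0],[0,0,0],[0,0,0],[0,0,0],[0,0,0],[0,0,0],[0,0,-2],[0,0,-4]], angular=[[0,0,0],[0,0,0],[0,0,0],[0,0,0],[0,0,0],[0,0,0],[0,0,0],[0,0,0],[0,0,0],[0,0,0],[0,0,0]])

```text
clock: 10.8
position: [0.4641, -0.0345, 0.1643]
ee_rot: [-1.623, -2.684, 0.003]
force: [0.1, -1.5, 0.8]
width: 0.807
gripper_force: 0.0
```

Run:
```python
from h import *
np.set_printoptions(precision=4,suppress=True)
p=arm.get_image('wrist');save(p,'w5.png')
s=arm.observe();print(s['clock'],s['position'],s['ee_rot'],s['width'],s['gripper_force'])
for l,z in(('air_cap',.01),('pot_mouth',.076),('lid_grip',.05)):
  for d in arm.place_of(l,p): print(l,d['conf'],d['centre'],atz(p,d['centre'],z))
a=np.array([.466,-.0353,.165]);b=np.array([.554,.147,.165])
yaw0=np.arctan2(2*2.685*1.631,(1.631**2-2.685**2));print(yaw0)
n=np.radians(205.4)-2.054;print(n)
print([[float(x) for x in r] for r in rows(a,2.054,[a+(b-a)*i/10 for i in range(1,11)],[n/10]*10)[0]])
```

```text
10.85 [ 0.4676 -0.033   0.171 ] [1.6223 2.6869 0.0035] 0.8487273282861404 0.0
air_cap 0.81 [0.513, 0.4548] [ 0.4666 -0.0306  0.01  ]
pot_mouth 0.6 [0.5075, 0.5229] [ 0.465  -0.0336  0.076 ]
lid_grip 0.81 [0.9557, 0.0836] [0.5536 0.1454 0.05  ]
2.0498355389945537
1.530906283596353
[[1.2, 1.6, -0.0], [0.9, 1.8, -0.0], [0.7, 1.9, -0.0], [0.4, 2.0, -0.0], [0.0, 2.0, -0.0], [-0.3, 2.1, -0.0], [-0.5, 1.9, -0.0], [-0.9, 1.8, -0.0], [-1.1, 1.7, -0.0], [-1.4, 1.5, -0.0]]
```

View pics/w5.png

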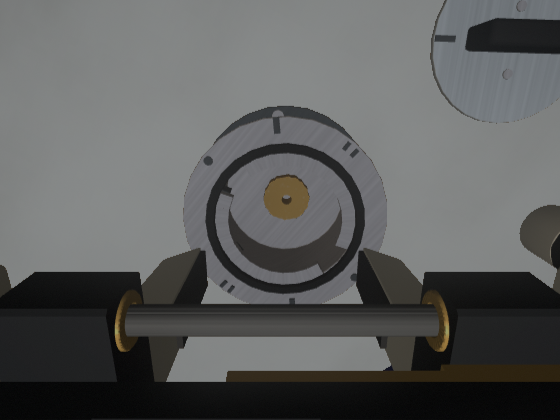

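The cap lies in the pot at px (287,198), with pips at (208,160) and (354,277). On to the lid.

Call:
carry_out(claw=[6,6,6,6,6,6,6,6,6,6,6,6,6], delta_pos=[[1.2,1.6,0],[0.9,1.8,0],[0.7,1.9,0],[0.4,2.0,0],[0.0,2.0,0],[-0.3,2.1,0],[-0.5,1.9,0],[-0.9,1.8,0],[-1.1,1.7,0],[-1.4,1.5,0],[0,0,0],[0,0,0],[0,0,0]], angular=[[0,0,-0.148],[0,0,-0.148],[0,0,-0.148],[0,0,-0.148],[0,0,-0.148],[0,0,-0.148],[0,0,-0.148],[0,0,-0.148],[0,0,-0.148],[0,0,-0.148],[0,0,-0.05],[0,0,0],[0,0,0]])

```text
clock: 12.3
position: [0.558, 0.1453, 0.1645]
ee_rot: [0.686, -3.064, 0.001]
force: [-0.3, 0.0, 0.2]
width: 0.651
gripper_force: 0.0
```

Run:
```python
from h import *
np.set_printoptions(precision=4,suppress=True)
p=arm.get_image('wrist');save(p,'w6.png');np.savez('w6.npz',T=p['T'],mtx=p['mtx'])
s=arm.observe();print(s['clock'],s['position'],s['ee_rot'],s['width'],s['joints']);print(R.from_rotvec(s['ee_rot']).as_matrix())
w=dict(np.load('w2.npz'))
for d in arm.place_of('lid_grip',p): print(d['conf'],d['centre'],atz(p,d['centre'],.05),tri([ray(w,(.7068,.26)),ray(p,d['centre'])]))
for d in arm.trace('lid',p): print(d['conf'],d['centre'],d['region'].sum())
```

```text
12.35 [0.5581 0.1452 0.1648] [ 0.6855 -3.0647  0.0008] 0.6522823924458403 [ 0.4046  0.7581 -1.2142  1.7278  0.7581  1.2138  0.9981]
[[-0.9047 -0.426  -0.001 ]
 [-0.426   0.9047 -0.0008]
 [ 0.0013 -0.0003 -1.    ]]
0.88 [0.5012, 0.4769] [0.5526 0.1421 0.05  ] (array([0.5577, 0.1438, 0.0339]), [0.0007826388283284522, 0.000782638828328451])
0.65 [0.84, 0.006] [0.3837 0.1947 0.05  ] (array([0.5016, 0.1668, 0.2231]), [0.057938105607302844, 0.05793810560730292])
0.75 [0.7937, 0.0957] 13153
0.55 [0.5111, 0.4569] 14911
```

View pics/w6.png

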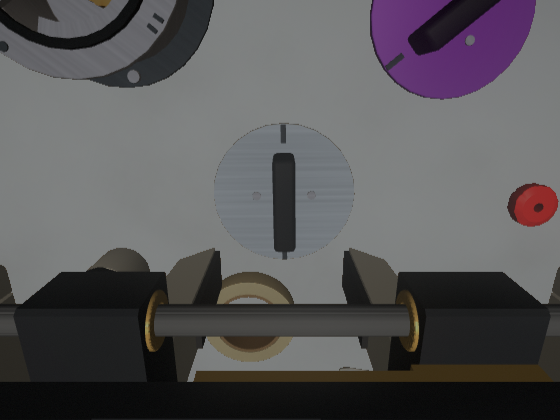

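Wrist view: the lid flange spans px (214–354, 123–260) and the bar runs vertically through x≈284, aligned with the tool. Jar and tape are clear of it.

Run:
```python
from h import *
np.set_printoptions(precision=4,suppress=True)
w=dict(np.load('w6.npz'))
def at(u,v,z): return atz(w,(u/560,v/420),z)[:2]
print('flange c',at(284,191.5,.027))
for n,z,a,b in(('marks',.028,(283,134),(284.6,256)),('bar',.062,(284,154),(284.5,251))):
    a=at(*a,z);b=at(*b,z);d=b-a;print(n,(a+b)/2,np.linalg.norm(d),np.degrees(np.arctan2(d[1],d[0])))
p=cv2.imread('pics/w6.png');hsv=cv2.cvtColor(p,cv2.COLOR_BGR2HSV)
# blobs: dark bar
roi=p[140:262,255:315].max(2)<45
n,l,st,c=cv2.connectedComponentsWithStats(roi.astype(np.uint8));i=1+st[1:,4].argmax();ys,xs=np.nonzero(l==i)
print(st[i]+[255,140,0,0,0],c[i]+[255,140]); print(cv2.minAreaRect(np.c_[xs,ys].astype(np.float32)))
# top camera check
P={n:arm.get_image(n) for n in('side','top')}
for n in P: print(n,[(d['conf'],atz(P[n],d['centre'],.05)[:2]) for d in arm.place_of('lid_grip',P[n])])
T=arm.observe();print('tool yaw',np.degrees(np.arctan2(-.426,-.9047)))
```

```text
flange c [0.5511 0.1442]
marks [0.556  0.1464] 0.10213644067705024 26.085279034459006
bar [0.551  0.1442] 0.07204513980962976 25.667027393881323
[ 273  153   22   99 2004] [283.8368 202.7415]
((28.5, 62.0), (98.0, 21.0), 90.0)
side [(0.72, array([0.556 , 0.1537])), (0.6, array([0.3842, 0.1955]))]
top [(0.91, array([0.5554, 0.1434])), (0.57, array([0.3847, 0.1953]))]
tool yaw -154.78545806800815
```

Call:
carry_out(claw=[6,6,6,6,6,6,1,1,1,1,1,1,1,1,1,1,1,1], delta_pos=[[0.4,0.2,2],[0,0,2.5],[0,0,2.5],[0,0,2.5],[0,0,1.9],[0,0,0],[0,0,0],[0,0,0],[0,0,0],[0,0,0],[0,0,0],[0,0,0],[0,0,0],[0,0,0],[0,0,0],[0,0,0],[0,0,0],[0,0,0]], angular=[[0,0,0],[0,0,0],[0,0,0],[0,0,0],[0,0,0],[0,0,0],[0,0,0],[0,0,0],[0,0,0],[0,0,0],[0,0,0],[0,0,0],[0,0,0],[0,0,0],[0,0,0],[0,0,0],[0,0,0],[0,0,0]], force=40)

```text
clock: 14.45
position: [0.5541, 0.1458, 0.0517]
ee_rot: [-0.689, 3.065, -0.0]
force: [0.1, -1.6, 5.4]
width: 0.17
gripper_force: 40.0
```

Run:
```python
from h import *
np.set_printoptions(precision=4,suppress=True)
s=arm.observe();print(s['clock'],s['position'],s['joints'],s['width'],s['gripper_force'],s['force'],s['ft_torque'])
M=R.from_rotvec(s['ee_rot']).as_matrix();y=np.arctan2(M[1,0],M[0,0]);print(np.degrees(y))
# rows to above pot, slot yaw -12.7+180
a=np.append(s['position'][:2],.165);b=np.array([.466,-.035,.165]);n=(np.radians(-12.7+180)-y%(2*np.pi));print(n)
print([[float(x) for x in r] for r in rows(a,y,[a+(b-a)*i/10 for i in range(1,11)],[n/10]*10)[0]])
```

```text
14.45 [0.5541 0.1458 0.0517] [ 0.3427  0.8733 -1.0977  1.8339  0.9113  1.0424  0.881 ] 0.16951586281548756 39.97859001159668 [ 0.0862 -1.5662  5.4483] [-0.2172 -0.0092  0.0311]
-154.67617106538506
-0.6636410091241176
[[1.6, -1.3, -0.0], [1.5, -1.3, -0.0], [1.3, -1.5, -0.0], [1.3, -1.5, -0.0], [1.2, -1.6, -0.0], [1.1, -1.7, -0.0], [1.0, -1.8, -0.0], [0.8, -1.8, -0.0], [0.7, -1.9, -0.0], [0.6, -1.9, -0.0]]
```

Call:
carry_out(claw=[1,1,1,1,1,1,1,1,1,1,1,1,1,1,1,1,1,1], delta_pos=[[0,0,-2],[0,0,-3],[0,0,-3],[0,0,-3],[1.6,-1.3,0],[1.5,-1.3,0],[1.3,-1.5,0],[1.3,-1.5,0],[1.2,-1.6,0],[1.1,-1.7,0],[1.0,-1.8,0],[0.8,-1.8,0],[0.7,-1.9,0],[0.6,-1.9,0],[0,0,1],[0,0,1],[0,0,0],[0,0,0]], angular=[[0,0,0],[0,0,0],[0,0,0],[0,0,0],[0,0,0.066],[0,0,0.066],[0,0,0.066],[0,0,0.066],[0,0,0.066],[0,0,0.066],[0,0,0.067],[0,0,0.067],[0,0,0.067],[0,0,0.067],[0,0,0],[0,0,0],[0,0,0],[0,0,0]])

```text
clock: 16.25
position: [0.4662, -0.0335, 0.1415]
ee_rot: [-0.344, -3.122, -0.001]
force: [0.0, 0.0, -0.1]
width: 0.174
gripper_force: 40.0
```

Run:
```python
from h import *
np.set_printoptions(precision=4,suppress=True)
p=arm.get_image('wrist');save(p,'w7.png');np.savez('w7.npz',T=p['T'],mtx=p['mtx'])
cv2.imwrite('pics/w7c.png',cv2.resize(p['frame'][60:360,120:460,::-1],None,fx=2,fy=2,interpolation=cv2.INTER_CUBIC))
s=arm.observe();print(s['clock'],s['position'],s['joints'],s['width'],s['gripper_force'],s['force'],s['ft_torque'])
print(np.array(R.from_rotvec(s['ee_rot']).as_matrix()))
for l,z in(('pot_mouth',.076),('lid_grip',.14)):
  for d in arm.place_of(l,p): print(l,d['conf'],d['centre'],atz(p,d['centre'],z))
```

```text
16.3 [ 0.4663 -0.0335  0.1417] [ 0.788   0.5645 -1.1318  2.0107  0.6269  0.9692  0.6866] 0.16565489299417788 39.97628688812256 [-0.2986  0.7539 -1.2379] [ 0.0718 -0.1832 -0.0573]
[[-0.9759  0.218   0.    ]
 [ 0.218   0.9759  0.0008]
 [ 0.0002  0.0008 -1.    ]]
lid_grip 0.97 [0.5011, 0.6733] [ 0.4637 -0.0335  0.14  ]
```

View pics/w7c.png

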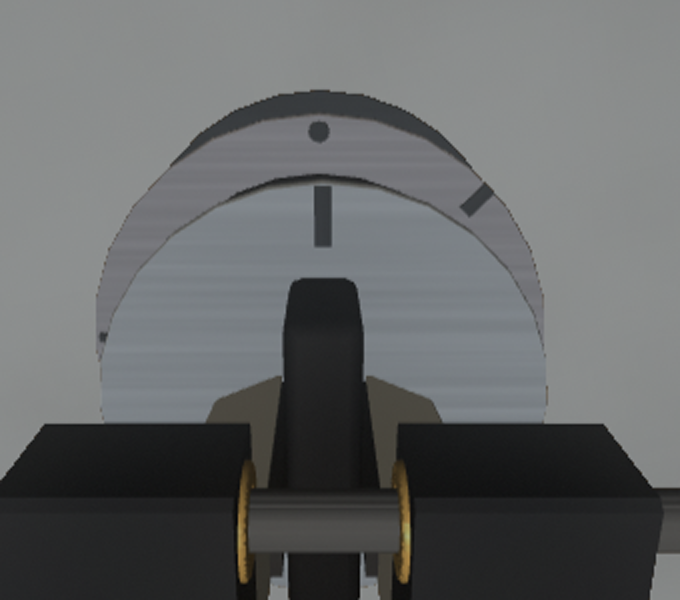

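Wrist crop: the slot pip at crop (319,131) lines up with the lid's lug mark at (323,186–246), and the half bar is at (477,199). I'll work out the remaining offset.

Run:
```python
from h import *
np.set_printoptions(precision=4,suppress=True)
w=dict(np.load('w7.npz'))
M=np.array([[-.9759,.218,0],[.218,.9759,.0008],[0,0,-1]]);t=np.array([.4663,-.0335,.1417])
def at(u,v,z): return (M.T@(atz(w,((120+u/2)/560,(60+v/2)/420),z)-t))[:2]*1000
for n,u,v,z in(('pip r65',319,131,.0765),('bar r65 45deg',477,199,.0765),('collar front r70',320,114,.076),('flange front r57',321,178,.118),('lidmark out',323,186,.118),('lidmark in',323,246,.118),('bar front r35',323,279,.152),('flange L@340',101.5,385,.118),('flange R',546,385,.118),('collar L',97,300,.076),('collar R',543.5,300,.076),('pip2?lock?',103,337,.0765)): print(n,at(u,v,z))
```

```text
pip r65 [65.0831 -1.3099]
bar r65 45deg [45.9405 44.1339]
collar front r70 [69.6718 -1.0295]
flange front r57 [58.4052 -0.669 ]
lidmark out [56.5843 -0.2138]
lidmark in [42.5154 -0.2037]
bar front r35 [44.7698 -0.2282]
flange L@340 [  6.8509 -55.3262]
flange R [ 6.8944 55.3718]
collar L [ 15.0627 -68.2941]
collar R [15.1293 66.3572]
pip2?lock? [  3.2935 -67.4403]
```

Call:
carry_out(claw=[1,1,1,1,1,1,1], delta_pos=[[-0.1,-0.1,0.5],[0,0,0.5],[0,0,0.5],[0,0,0.4],[0,0,0.3],[0,0,0.2],[0,0,0]], angular=[[0,0,0],[0,0,0],[0,0,0],[0,0,0],[0,0,0],[0,0,0],[0,0,0]])

```text
clock: 17.1
position: [0.4667, -0.0358, 0.1173]
ee_rot: [-0.348, -3.122, -0.0]
force: [-1.1, -0.5, -1.6]
width: 0.17
gripper_force: 40.0
```

The lugs are about 5 mm below contact height with no resistance, so they are in the slots. Pressing on.

Call:
carry_out(claw=[1,1,1,1,1,1], delta_pos=[[0,0,0.3],[0,0,0.3],[0,0,0.3],[0,0,0.2],[0,0,0.1],[0,0,0]], angular=[[0,0,0],[0,0,0],[0,0,0],[0,0,0],[0,0,0],[0,0,0]])

```text
clock: 17.7
position: [0.4669, -0.0359, 0.1057]
ee_rot: [0.348, 3.122, -0.001]
force: [-0.9, -0.6, 4.5]
width: 0.169
gripper_force: 40.0
```

Call:
carry_out(claw=[1,1,1,1], delta_pos=[[0,0,0.1],[0,0,0.1],[0,0,0],[0,0,0]], angular=[[0,0,0],[0,0,0],[0,0,0],[0,0,0]])

```text
clock: 18.1
position: [0.467, -0.0359, 0.1055]
ee_rot: [0.348, 3.121, -0.004]
force: [-12.2, -4.4, 36.7]
width: 0.172
gripper_force: 40.0
```

Force rises sharply at TCP z 0.1055, which puts the lid origin at 54 mm, so it is home. Easing the push slightly and twisting clockwise.

Call:
carry_out(claw=[1,1,1,1,1,1,1,1,1], delta_pos=[[0,0,-0.1],[0,0,0],[0,0,0],[0,0,0],[0,0,0],[0,0,0],[0,0,0],[0,0,0],[0,0,0]], angular=[[0,0,0],[0,0,0.07],[0,0,0.08],[0,0,0.08],[0,0,0.08],[0,0,0.08],[0,0,0.08],[0,0,0.08],[0,0,0]])

```text
clock: 19.0
position: [0.4681, -0.0355, 0.1055]
ee_rot: [1.185, 2.907, 0.001]
force: [0.5, -0.5, 10.8]
width: 0.17
gripper_force: 40.0
```

Run:
```python
from h import *
np.set_printoptions(precision=4,suppress=True)
s=arm.observe();M=R.from_rotvec(s['ee_rot']).as_matrix();print(s['clock'],s['position'],s['joints'],s['force'],s['ft_torque'],s['gripper_force'],np.degrees(np.arctan2(M[1,0],M[0,0]))-180)
print(M[:,2])
```

```text
19.0 [ 0.4681 -0.0355  0.1055] [ 0.6627  0.5439 -0.9379  2.051   0.5968  0.8389  0.172 ] [ 0.5205 -0.4768 10.8361] [-0.0707  0.1036 -0.128 ] 39.999858140945435 -44.36808577544542
[ 0.0028 -0.0004 -1.    ]
```

Call:
carry_out(claw=[1,1,1,1,1,1], delta_pos=[[0,0,0],[0,0,0],[0,0,0],[0,0,0.1],[0,0,0],[0,0,0]], angular=[[0,0,0.08],[0,0,0.08],[0,0,0.07],[0,0,0],[0,0,0],[0,0,0]])

```text
clock: 19.6
position: [0.4682, -0.0356, 0.1055]
ee_rot: [1.507, 2.753, 0.0]
force: [-5.4, -1.9, 29.4]
width: 0.172
gripper_force: 40.0
```

Run:
```python
from h import *
np.set_printoptions(precision=4,suppress=True)
p=arm.get_image('wrist');save(p,'w8.png');np.savez('w8.npz',T=p['T'],mtx=p['mtx'])
cv2.imwrite('pics/w8c.png',cv2.resize(p['frame'][60:360,120:460,::-1],None,fx=2,fy=2,interpolation=cv2.INTER_CUBIC))
s=arm.observe();M=R.from_rotvec(s['ee_rot']).as_matrix();print(s['clock'],s['position'],s['joints'],s['force'],s['ft_torque'],s['gripper_force'],np.degrees(np.arctan2(M[1,0],M[0,0]))-180)
print(M[:,2])
```

```text
19.65 [ 0.4681 -0.0356  0.1055] [ 0.6251  0.5208 -0.8801  2.0537  0.557   0.8166 -0.0176] [-5.1939 -3.0459 28.9768] [-0.3385  1.3392 -0.0564] 40.00104546546936 -57.40605122755095
[ 0.0029 -0.0014 -1.    ]
```

View pics/w8c.png

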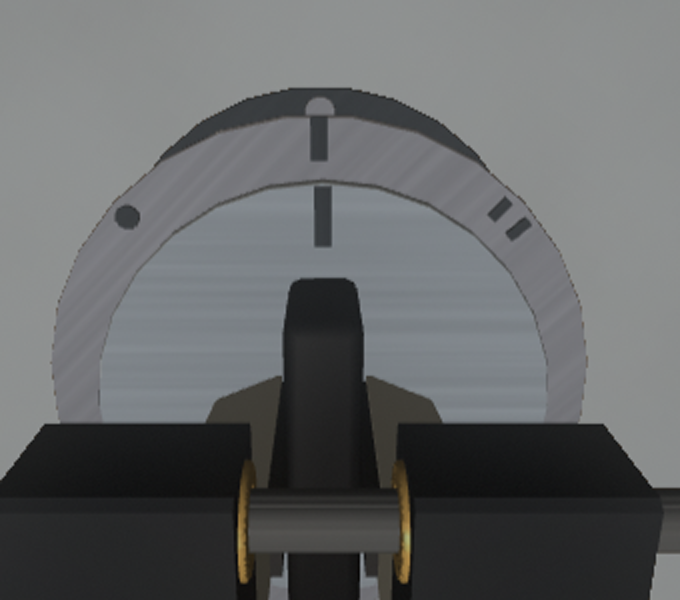

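Wrist crop: the lid's lug mark (323,186–246) sits in line with the half-turn bar (319,117–160). The flange is flat and centred on the collar, gripped at 40 N and pressed with about 29 N. Handing in.

```bash
python3 -c "
from cell import arm
print(arm.sign_off())"
```

```text
the job is handed in; nothing more can be done
None
```

The job is handed in, with no verdict returned: the brass cap is in the pot, and the lid is home, twisted to the half-turn bar and still gripped (40 N) and pressed down (29 N) at 19.65 s; I did not re-check the jar, tape and bottle at the end.

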